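# Seat a glazed tile in a glaze gauge and hold its shutter open at the mark

## Task

Take a glaze reading: push the tile that lies on the gauge's platen until it sits flat, square and flush in the corner of the two steel fences, and only then draw the spring-loaded shutter slide out by its black grip until its pointer stands level with the line on the index clip. Finish while still holding the grip steady at that mark (the spring shuts the slide if it is let go). Do not shift the index clip, and leave the other things on the bench where they are.

Things in the scene. Friction and masses are not known exactly. Their poses are not given: they have to be found in the camera images.
- gauge: Fixed gauge, origin on the bench under the platen's centre; x away from the robot, y towards the shutter slide (turned up to 0.35 rad). Dark grey platen 200 (x) x 190 (y) mm, top 56 mm above the bench. Two steel fences rise 10 mm above it along its +x and -y edges, inner faces at x = +85 and y = -80 mm. Beyond the platen's +y edge (y = 95 mm) the slide bed, 32 mm high, runs to y = 205 mm.
- seat (a point): Point on the platen's top (centre of the round window), gauge axes, at gauge (47.5, -30, 56) mm: where the centre of the tile's underside lies when the tile is flush in the corner.
- tile: Loose orange-glazed ceramic tile 75 (x) x 100 (y) x 12 mm thick, about 0.2 kg, lying on the platen 1.5 to 4.5 cm short of each fence and turned up to 0.3 rad. Origin at the centre of its underside. Seated: its axes along the gauge's, its +x long side against the +x fence and its -y short side against the -y fence.
- shutter (a joint): Travel of the shutter slide in m: 0 shut (as it starts), growing as it is drawn out along the gauge's +y, end stop at 0.065. The return spring pulls back with about 5.6 N when shut plus 1.4 N per cm drawn out.
- grip (a point): Centre of the black upright grip on the slide's outer end: 44 wide (gauge x), 12 thick (gauge y), 38 tall, its top 78 mm above the bench and its lower edge 40 mm; this point is 60 mm above the bench. Shut, it stands at gauge (0, 140) mm, 39 mm clear of the platen's edge. It moves with the slide.
- pointer (a point): Tip of the slide's small pointer, in the grip's mid-plane, 35 mm to the gauge's -x side of the grip's centre, beside the scale; moves with the slide.
- index (a joint): Where the index clip is clamped, in m, in the same reading as the shutter: the pointer stands at the index line when joint shutter equals joint index. Between 0.030 and 0.055. It must stay where it is.
- mark (a point): End of the black line across the index clip's top, nearest the pointer; gauge axes. The clip is a steel block 19 x 10 x 8 mm with a brass thumbscrew on the gauge's -x side, riding on the scale rail at gauge x = -37 to -68 mm, top 40 mm above the bench.
- spare_tile: A second tile of the same size, lying on the bench behind the gauge's +x fence; leave it.
- bowl: Orange bowl, 156 mm across, 50 mm high, left of the gauge; leave it.
- dish: Orange dish, 200 mm across, 22 mm high, right of the gauge; leave it.
- probe: White counter tube 170 mm long, 34 mm thick, lying on the bench left of the gauge; leave it.
- pot: Lead storage pot, 66 mm across, 78 mm high, right of the gauge; leave it.
- forceps: Steel forceps 125 mm long, on the bench on the robot's side of the gauge; leave them.
- planchet: Small steel sample dish 56 mm across, 10 mm high, on the bench beside the gauge's -y edge; leave it.
Not all that is in view belongs to the job. Leave any blue look-alike of the tile alone.

How it is judged (in metres and radians):
On the way:
1. tile flush in the fence corner with the shutter still shut (x of tile in the frame of seat between -0.003 and 0.003 m and y of tile in the frame of seat between -0.003 and 0.003 m and z of tile in the frame of seat between -0.003 and 0.003 m and angle between the x axis of tile and the x axis of seat, either way round below 0.03 rad and value of joint shutter below 0.006 m), for 0.2 s.
At the end, for the whole second after the job is handed in: The tile lies flat on the platen within 3 mm of its flush position along both fences and within 0.03 rad of square; the pointer is within 4 mm of the index line and steady, and the fingers are holding the shutter there with at least 3 N (x of tile in the frame of seat between -0.003 and 0.003 m and y of tile in the frame of seat between -0.003 and 0.003 m and z of tile in the frame of seat between -0.003 and 0.003 m and angle between the x axis of tile and the x axis of seat, either way round below 0.03 rad and linear speed of tile below 0.01 m/s and y of pointer in the frame of mark between -0.004 and 0.004 m and velocity of joint shutter between -0.01 and 0.01 m/s and contact force between the fingers and shutter above 3 N); the arm keeps its last pose, push and grip.
It fails at once if shutter opened more than 8 mm while the tile is not in its corner (value of joint shutter above 0.008 m and not (x of tile in the frame of seat between -0.008 and 0.008 m and y of tile in the frame of seat between -0.008 and 0.008 m and z of tile in the frame of seat between -0.008 and 0.008 m and angle between the x axis of tile and the x axis of seat, either way round below 0.1 rad)).
It fails at once if index clip shifted by more than 3 mm (distance of mark from where it was at the start of the episode above 0.003 m).
It fails at once if another thing on the bench moved by more than 2 cm (distance of any of spare_tile, bowl, dish, probe, pot, forceps, planchet from where it was at the start of the episode above 0.02 m).
It also fails if it takes over 64 s, if anything falls off the work surface, if the arm or the gripper's body presses on something with over 40 N, if the wrist force passes 120 N, or if a joint passes its speed limit or range.

## Robot

A 6-joint arm with a two-finger parallel gripper is mounted at the origin on the work surface. World frame = base frame: x ahead of the robot, y to its left, z up, the work surface at z = 0. Lengths are in mm, angles in degrees, forces in N, time in s.
With the tool pointing down it reaches from about 300 to 875 mm from the base axis. Payload 6.4 kg.
Tool frame: the origin (TCP) lies on the centre line of the jaws, within the pads' length; the fingertips stand 14 mm ahead of it and the grasp point (between the pads) lies 5 mm behind it; x points along the fingers, y is the direction in which the jaws open and shut, and the axes are right-handed (so a half turn about x gives the same grasp; the last joint's range is limited). The gripper opens to 88 mm and grips with 3 to 60 N. Pads are 18 mm wide; open, the fingers measure 123 mm over their backs; the gripper's body (75 mm by 187 mm) begins 45 mm behind the grasp point.
Start: joints at [-88.711, 10.359, 92.074, -0, 77.567, -11.82], TCP at [130.43, -560.026, 252.714] pointing down, gripper open.
Joint ranges: [-171.53, 171.53], [-51.25, 118.39], [17.06, 147.69], [-65.23, 245.23], [0, 150.52], [-178.68, 178.68]. Speed limits (degrees/s): [147.25, 147.25, 172.46, 180, 180, 180].

## Interface

Orientations are given as a 3x3 rotation matrix whose columns are the frame's x, y, z axes.
In Python, from rig import robot, cams, order gives the robot as it stands.
- The arm moves only by the tool arm_command, never from a script. Its argument "increments" is a list of rows, each an object with "offset": the shift along the tool's x, y, z in m, a list of three; "yaw": the turn about the tool's x in degrees. A call has 1 to 8 rows; each row shifts and turns the commanded pose from where the row before left it, along the tool's axes as they then stand; what a row does not reach is not made up. A row lasts 1/10 s, in which the tool goes at most 50 mm and 8.59 degrees, less where a joint would pass 70% of its speed; a pose out of reach is approached as far as the arm can. A call with a gripper value outside its range is refused whole. "hand" is the closure, from -1 (fully open) to 1 (shut), so that 0 is half open, set as the call begins (left out, the last holds). The fingers move at their own pace and stop on an object; "grip_force" is the grip in N (left out, the last holds). Time passes only in rows, so rows that do not move let the fingers close. It gives the time, the measured TCP pose, the force and the opening at its end, in the units of the state.
- robot.state(): the state, without advancing time (a new reading comes with each control period).
- cams.camera(name): name is "scene" or "top" or "wrist"; returns the picture (420x560x3 uint8, red, green, blue); there is no depth.
- cams.get_calibration(name): a dict with "camera_matrix" (3x3 intrinsics, pixels), "R" (3x3) and "t" (3): a world point X has camera coordinates R X + t. Camera axes: x right, y down, z forward; pixel columns grow to the right and rows downward; lengths in mm; the calibration is good to about 2 mm. A picture is of the moment at which its call begins: read the wrist's pose just before it. get_calibration takes no time and is no camera call; for the wrist camera it gives the pose at the moment of the call.
- order.finish_job(): hands the job in, once; it reports no verdict.
Trained networks look in the newest picture that a camera, given by its name, has taken for a name from the list of things; names that differ only in an ending like _2 or _b are one class to them, and where a whole thing is asked for, a point or a joint stands for the part that bears it (a point fixed in the world has none). Each returns a list of dicts, best first, with "score" (0 to 1); they miss things now and then, are a little off and sometimes report something else, mostly with a low value. They report only what shows in the picture. A call takes as long as a camera call. They do not tell look-alikes from the thing itself.
- cams.boxes_of(camera, name): "xyz" ([x, y, z] in mm, in the coordinates of the camera as it stood for that picture, good to about 4 mm: the middle of the surface that is visible of it).
The state is a dict: "clock": time; "joint_positions": joint angles; "joint_vel": joint speeds; "tau": joint torques, N m; "eef_pos": TCP position; "tcp_rot": TCP orientation; "wrist_force": force on the tool from outside, world axes, zero at the start; "moment": the same for the moment, N m; "gripper_width": opening from 0.0 (shut) to 1.0 (fully open).
Only numpy, scipy, OpenCV 4.12 (cv2) and the standard library are available. Lean on these libraries where they do the work, as an engineer would, in place of code of your own. Each camera call takes 0.05 s, during which the arm holds its last target.

## Working session

There is one attempt and no reset: what is moved stays moved. The work goes in short steps, Python scripts to look and compute and a tool call to move; the robot and the scene stay as the last step left them, time stands still between calls to the robot, and variables do not carry over. Pictures are saved under pics/ and viewed, and the job is handed in when it is done.

Besides the shell and the picture viewer there is one more tool, called after "Request:" by a JSON object that holds its "name" and its "arguments". arm_command: Moves the arm, as the interface text tells. Its arguments: {"type":"object","properties":{"increments":{"type":"array","items":{"type":"object","properties":{"offset":{"type":"array","items":{"type":"number"}},"yaw":{"type":"number"}}}},"hand":{"type":"number"},"grip_force":{"type":"number"}},"required":["increments"]}

```bash
ls; mkdir -p pics
python3 - <<'E'
from rig import robot,cams,order
import cv2,numpy as np
print(robot.state())
for n in ("scene","top"):
    im=cams.camera(n); cv2.imwrite(f"pics/{n}0.png",im[:,:,::-1])
    c=cams.get_calibration(n); print(n,c)
    for k in ("tile","grip","seat","index","mark","pointer","planchet"):
        try:
            r=cams.boxes_of(n,k)
            R=np.array(c["R"]);t=np.array(c["t"])
            print(k,[(round(d["score"],2),np.round(R.T@(np.array(d["xyz"])-t)).tolist()) for d in r])
        except Exception as e: print(k,e)
E
```

```text
pics
{'clock': 0.0, 'joint_positions': array([-8.87109515e+01,  1.04008609e+01,  9.21315709e+01, -2.56824552e-04,
        7.75680077e+01, -1.18191916e+01]), 'joint_vel': array([ 0.10643358, -0.01781537, -0.13249308,  0.06468828, -0.04589556,
       -0.01123754]), 'tau': array([ 8.92147250e-05, -4.33860648e+01, -3.41854191e+01,  7.01881223e-02,
        3.85768327e-02, -1.31932752e-04]), 'eef_pos': array([ 130.41800286, -559.48451745,  251.82097848]), 'tcp_rot': array([[-4.38120888e-05,  2.26792286e-01, -9.73943149e-01],
       [ 1.75245572e-03, -9.73941637e-01, -2.26792012e-01],
       [-9.99998463e-01, -1.71672848e-03, -3.54773021e-04]]), 'wrist_force': array([-0.23267983,  0.10959949,  0.88805709]), 'moment': array([-0.02431346, -0.07589156,  0.00178178]), 'gripper_width': 1.0008301396268127}
scene {'camera_matrix': array([[451.82751225,   0.        , 273.3695759 ],
       [  0.        , 451.82751225, 211.96285075],
       [  0.        ,   0.        ,   1.        ]]), 'R': array([[-0.33649145,  0.94164594, -0.00874214],
       [ 0.63501026,  0.22004231, -0.74050209],
       [-0.6953
[... 418 characters left out ...]
.55278084,   0.        , 287.12894134],
       [  0.        , 400.55278084, 211.23638281],
       [  0.        ,   0.        ,   1.        ]]), 'R': array([[ 0.02816297, -0.99957087,  0.00805732],
       [-0.98356653, -0.0291483 , -0.17817759],
       [ 0.17833599, -0.0029069 , -0.98396536]]), 't': array([-34.06006236, 567.35842675, 994.42876387])}
tile [(0.93, [317.0, -201.0, 9.0]), (0.74, [795.0, 46.0, 12.0]), (0.56, [565.0, -100.0, 66.0])]
grip [(0.81, [557.0, 15.0, 29.0])]
seat [(0.66, [568.0, -99.0, 68.0]), (0.56, [535.0, -36.0, 58.0])]
index []
mark [(0.37, [507.0, 90.0, 40.0])]
pointer [(0.85, [557.0, 15.0, 25.0])]
planchet [(0.75, [547.0, -253.0, 7.0]), (0.71, [716.0, -108.0, 14.0])]
```

View pics/scene0.png

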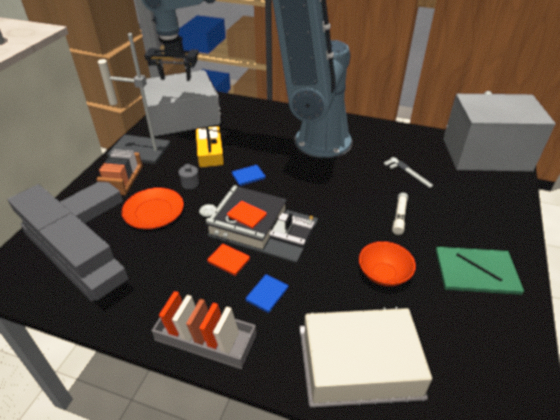

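View pics/top0.png

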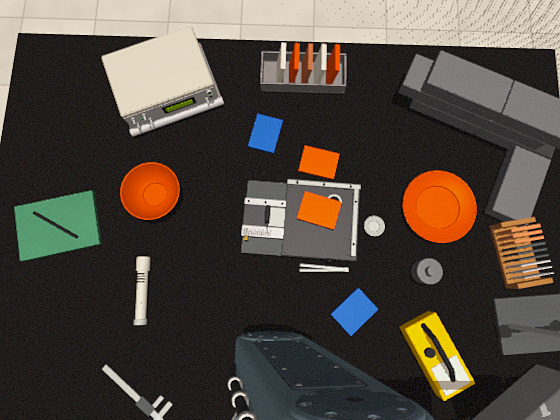

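The view shows these tile look-alikes in the top picture: orange tile on the platen (318,210), which is the one I want; orange spare behind the +x fence (320,162); blue tiles at (265,133) and (354,312). The grip is at about (267,215). Next is a close crop.

Run:
```python
import cv2
im=cv2.imread("pics/top0.png")[165:285,225:395]
cv2.imwrite("pics/crop0.png",cv2.resize(im,None,fx=4.6,fy=4.6,interpolation=cv2.INTER_CUBIC))
```

```text
(no output)
```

View pics/crop0.png

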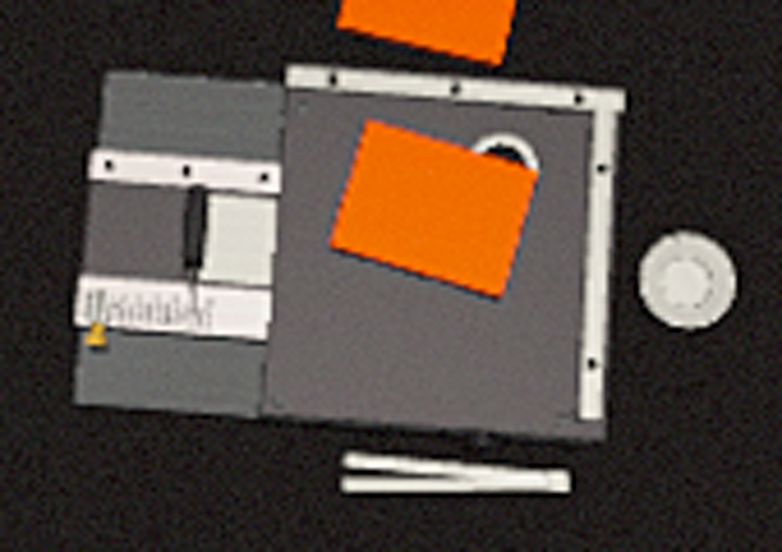

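```bash
cat > h.py <<'E'
from rig import robot,cams,order
import cv2,numpy as np
def ray(c,uv,z):
    K=np.array(c["camera_matrix"]);R=np.array(c["R"]);t=np.array(c["t"])
    o=-R.T@t; d=R.T@np.linalg.inv(K)@np.array([uv[0],uv[1],1.]); return o+d*(z-o[2])/d[2]
def proj(c,X):
    K=np.array(c["camera_matrix"]);R=np.array(c["R"]);t=np.array(c["t"])
    p=K@(R@np.array(X,float)+t); return p[:2]/p[2]
def off(target,s=None):
    s=s or robot.state(); return np.round(np.array(s["tcp_rot"]).T@(np.array(target)-s["eef_pos"])/1000,4)
E
python3 - <<'E'
from h import *
c=cams.get_calibration("top")
f=lambda u,v,z:ray(c,(u/4.6+225,v/4.6+165),z)
a=f(626,90,66);b=f(287,66,66);d=f(605,438,56)
print(a,b,np.linalg.norm(a-b),d,np.linalg.norm(a-d))
yv=(b-a)[:2];print("ang",np.arctan2(yv[1],yv[0])-np.pi/2)
x=(a-d)[:2];print(np.arctan2(x[1],x[0]))
for p in [(366,120),(538,172),(502,298),(330,246)]: print(f(*p,68))
print(f(195,190,78),f(192,268,78),f(191,315,40),f(97,325,40))
w=cams.get_calibration("wrist");R=np.array(w["R"]);o=-R.T@w["t"]
s=robot.state();T=s["tcp_rot"];print("wristcam in tool",T.T@(o-s["eef_pos"]),T.T@R[2],w["camera_matrix"])
E
```

```text
[ 641.7718706  -208.40796299   66.        ] [649.97337601 -15.91469716  66.        ] 192.66790619811184 [ 445.81402836 -197.74282463   56.        ] 196.50247099873116
ang -0.042580959720320166
-0.05437203389899521
[619.43199351 -61.28526293  68.        ]
[ 592.41910793 -158.37878856   68.        ]
[ 520.57696885 -138.68825544   68.        ]
[546.94079987 -42.72352427  68.        ]
[574.49873505  33.02552381  78.        ] [530.83287995  33.06018169  78.        ] [509.52779575  34.4319137   40.        ] [502.27520061  87.45699985  40.        ]
wristcam in tool [-1.31219799e+02 -7.37762341e-02 -6.80505144e+01] [ 9.63250264e-01 -4.61119552e-05  2.68605522e-01] [[325.55766736   0.         278.41238528]
 [  0.         325.55766736 210.03858888]
 [  0.           0.           1.        ]]
```

Request:
{"name": "arm_command", "arguments": {"increments": [{"offset": [0,-0.044,-0.01],"yaw": 0},{"offset": [0,-0.044,-0.01],"yaw": 0},{"offset": [0.004,-0.023,-0.0367],"yaw": 0},{"offset": [0.004,-0.023,-0.0367],"yaw": 0},{"offset": [0.004,-0.023,-0.0367],"yaw": 0},{"offset": [0.004,-0.023,-0.0367],"yaw": 0},{"offset": [0.004,-0.023,-0.0367],"yaw": 0},{"offset": [0.004,-0.023,-0.0367],"yaw": 0}], "hand": -1}}

```text
clock: 1.6
eef_pos: [314.1, -284.2, 228.9]
tcp_rot: [[0.001, 0.226, -0.974], [-0.001, -0.974, -0.226], [-1.0, 0.001, -0.0]]
wrist_force: [0.2, -0.3, -0.3]
gripper_width: 0.996
```

Request:
{"name": "arm_command", "arguments": {"increments": [{"offset": [0.004,-0.023,-0.0367],"yaw": 0},{"offset": [0.004,-0.023,-0.0367],"yaw": 0},{"offset": [0.004,-0.023,-0.0367],"yaw": 0},{"offset": [0.004,-0.023,-0.0367],"yaw": 0},{"offset": [0.004,-0.023,-0.0367],"yaw": 0},{"offset": [0,0,0],"yaw": 7.8},{"offset": [0,0,0],"yaw": 7.8},{"offset": [0,0,0],"yaw": 0}], "hand": 0}}

```text
clock: 2.4
eef_pos: [466.0, -131.3, 208.6]
tcp_rot: [[-0.0, -0.043, -0.999], [0.0, -0.999, 0.043], [-1.0, -0.0, 0.0]]
wrist_force: [-0.6, 0.4, 0.2]
gripper_width: 0.499
```

Run:
```python
from h import *
s=robot.state();print(s["clock"],s["eef_pos"],s["tcp_rot"],s["wrist_force"],s["gripper_width"])
im=cams.camera("wrist");cv2.imwrite("pics/w1.png",im[:,:,::-1])
np.save("w1.npy",cams.get_calibration("wrist"),allow_pickle=True)
```

```text
2.4 [ 465.96557009 -131.3266481   208.64980927] [[-1.32798599e-04 -4.34574085e-02 -9.99055272e-01]
 [ 1.89369052e-05 -9.99055280e-01  4.34574064e-02]
 [-9.99999991e-01 -1.31479323e-05  1.33496091e-04]] [-0.61233999  0.38158253  0.24314125] 0.4991481662802465
```

View pics/w1.png

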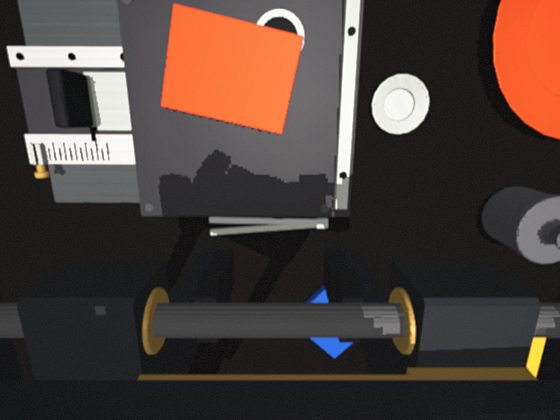

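The wrist view shows the orange tile (232,68) on the platen, the clip at (40,158), and the grip at (70,98). I'll move forward to see the whole gauge.

Request:
{"name": "arm_command", "arguments": {"increments": [{"offset": [0,-0.02,-0.035],"yaw": 0},{"offset": [0,-0.02,-0.035],"yaw": 0},{"offset": [0,0,0],"yaw": 0},{"offset": [0,0,0],"yaw": 0}]}}

```text
clock: 2.85
eef_pos: [537.4, -94.9, 208.4]
tcp_rot: [[-0.001, -0.04, -0.999], [0.0, -0.999, 0.04], [-1.0, -0.0, 0.001]]
wrist_force: [-0.7, 0.2, 0.1]
gripper_width: 0.503
```

Run:
```python
from h import *
s=robot.state();print(s["clock"],s["eef_pos"],s["joint_vel"])
im=cams.camera("wrist");cv2.imwrite("pics/w2.png",im[:,:,::-1])
c=cams.get_calibration("wrist");np.save("w2.npy",c,allow_pickle=True)
cv2.imwrite("pics/w2c.png",cv2.resize(im[100:260,0:200,::-1],None,fx=3.6,fy=3.6,interpolation=cv2.INTER_CUBIC))
a=-0.045;C=np.array([546.2,-109])
def g(x,y,z): return [*(C+x*np.array([np.cos(a),np.sin(a)])+y*np.array([-np.sin(a),np.cos(a)])),z]
for p in [(-100,95,56),(-100,-95,56),(100,-95,66),(100,95,66),(85,-80,56),(0,140,78)]: print(p,proj(c,g(*p)))
```

```text
2.85 [537.36690282 -94.86597437 208.36942552] [-1.11877556 -1.30297962  1.74770938 -0.14712092  0.17738898  0.51865257]
(-100, 95, 56) [193.79075079 288.02710213]
(-100, -95, 56) [389.69652006 288.61497056]
(100, -95, 66) [418.60747922  63.34618474]
(100, 95, 66) [173.33082561  62.44247444]
(85, -80, 56) [392.97982908  85.20399337]
(0, 140, 78) [124.17807594 191.90300786]
```

View pics/w2.png

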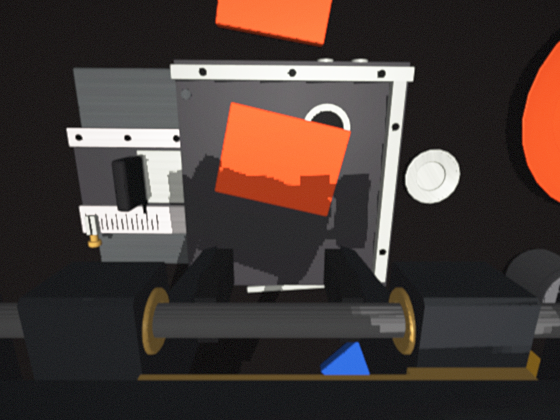

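View pics/w2c.png

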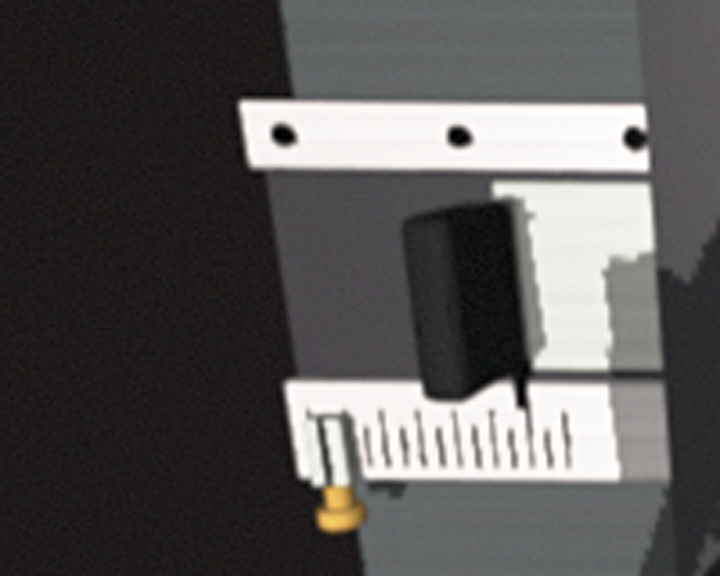

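Run:
```python
from h import *
c1=np.load("w1.npy",allow_pickle=True).item();c2=np.load("w2.npy",allow_pickle=True).item()
a=-0.045;C=np.array([546.2,-109]);
R=np.array([[np.cos(a),-np.sin(a)],[np.sin(a),np.cos(a)]])
def inv(c,uv,z): return np.round(R.T@(ray(c,uv,z)[:2]-C),1)
print("w1 platen corners",inv(c1,(141,216),56),inv(c1,(349,216),56))
for uv in [(414,66),(411,81),(391,81),(171,65),(171,78)]: print("fence top",uv,inv(c2,uv,66))
cr=lambda u,v:(u/3.6,v/3.6+100)
for uv in [(405,222),(428,400),(465,400),(452,208)]: print("grip",inv(c2,cr(*uv),78))
print("pointer",inv(c2,cr(522,405),40),"mark",inv(c2,cr(323,415),40),inv(c2,cr(350,413),40),inv(c2,cr(335,487),40))
for uv in [(231,102),(350,129),(328,215),(216,190)]: print("tile top",inv(c2,uv,68))
im=cv2.imread("pics/w2.png")
cv2.imwrite("pics/w2d.png",cv2.resize(im[40:300,160:440],None,fx=2.8,fy=2.3,interpolation=cv2.INTER_CUBIC))
```

```text
w1 platen corners [-96.6  98.6] [-95.8 -90.7]
fence top (414, 66) [ 98.1 -91.6]
fence top (411, 81) [ 87.2 -90.6]
fence top (391, 81) [ 87.1 -74.8]
fence top (171, 65) [98.2 97. ]
fence top (171, 78) [88.8 97.8]
grip [ 24.7 146.3]
grip [-16.4 146.5]
grip [-16.4 137.9]
grip [ 27.9 135.4]
pointer [-28.6 140.9] mark [-31.5 194.3] [-30.9 187. ] [-51.9 194.2]
tile top [71.  51.1]
tile top [ 50.5 -44.5]
tile top [-22.2 -29.9]
tile top [-0.3 66.4]
```

View pics/w2d.png

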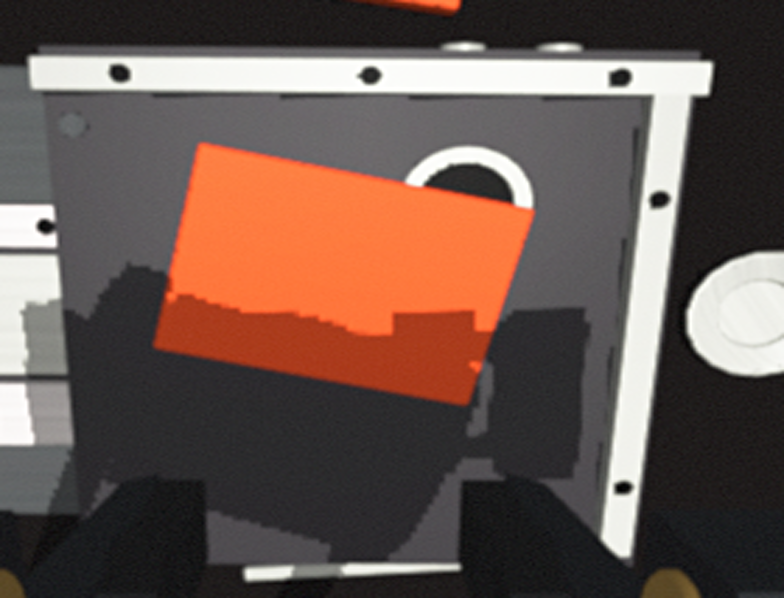

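Request:
{"name": "arm_command", "arguments": {"increments": [{"offset": [0.01,0.006,0.042],"yaw": 0},{"offset": [0.04,0,0],"yaw": 0},{"offset": [0.04,0,0],"yaw": 0},{"offset": [0.03,0,0],"yaw": 0},{"offset": [0.012,0,0],"yaw": 0},{"offset": [0,0,0],"yaw": 0},{"offset": [0,0,0],"yaw": 0}]}}

```text
clock: 3.6
eef_pos: [495.8, -99.8, 77.9]
tcp_rot: [[0.001, -0.044, -0.999], [-0.001, -0.999, 0.044], [-1.0, 0.001, -0.001]]
wrist_force: [0.8, 0.7, -0.3]
gripper_width: 0.503
```

Run:
```python
from h import *
s=robot.state();print(s["clock"],s["eef_pos"],s["tcp_rot"],s["wrist_force"])
im=cams.camera("wrist");cv2.imwrite("pics/w3.png",im[:,:,::-1])
```

```text
3.6 [495.77574382 -99.75497479  77.94967364] [[ 1.38299014e-03 -4.35786728e-02 -9.99049041e-01]
 [-6.94635347e-04 -9.99049797e-01  4.35777442e-02]
 [-9.99998802e-01  6.33707187e-04 -1.41194731e-03]] [ 0.79949154  0.68187554 -0.32926424]
```

View pics/w3.png

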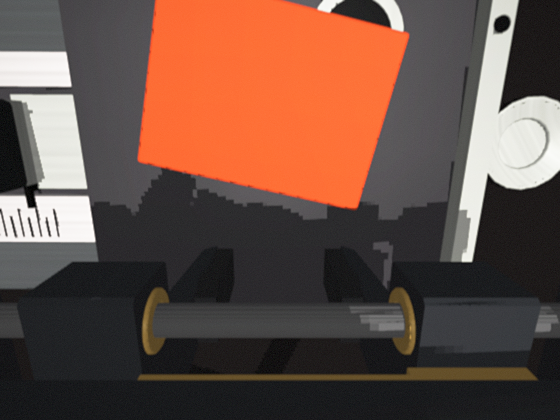

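Request:
{"name": "arm_command", "arguments": {"increments": [{"offset": [0.003,0,-0.005],"yaw": 0},{"offset": [0,0,-0.007],"yaw": 0},{"offset": [0,0,-0.006],"yaw": 0},{"offset": [0,0,-0.006],"yaw": 0},{"offset": [0,0,-0.006],"yaw": 0},{"offset": [0,0,-0.006],"yaw": 0},{"offset": [0,0,-0.006],"yaw": 0},{"offset": [0,0,0],"yaw": 0}]}}

```text
clock: 4.45
eef_pos: [538.2, -101.0, 73.8]
tcp_rot: [[0.001, -0.043, -0.999], [-0.0, -0.999, 0.043], [-1.0, 0.0, -0.001]]
wrist_force: [0.4, -0.4, -0.2]
gripper_width: 0.497
```

Request:
{"name": "arm_command", "arguments": {"increments": [{"offset": [0,0,-0.004],"yaw": 0},{"offset": [0,0,-0.003],"yaw": 0},{"offset": [0,0,0],"yaw": 0}]}}

```text
clock: 4.75
eef_pos: [544.5, -101.1, 73.7]
tcp_rot: [[0.0, -0.043, -0.999], [0.0, -0.999, 0.043], [-1.0, -0.0, -0.0]]
wrist_force: [-0.3, 0.3, 0.1]
gripper_width: 0.501
```

Run:
```python
from h import *
s=robot.state();print(s["clock"],s["eef_pos"],s["tcp_rot"],s["wrist_force"])
im=cams.camera("wrist");cv2.imwrite("pics/w4.png",im[:,:,::-1])
```

```text
4.75 [ 544.52390765 -101.13216769   73.67389125] [[ 4.54986290e-04 -4.34392272e-02 -9.99055968e-01]
 [ 7.58544926e-05 -9.99056067e-01  4.34392661e-02]
 [-9.99999894e-01 -9.55471540e-05 -4.51261752e-04]] [-0.26217936  0.254363    0.09608385]
```

View pics/w4.png

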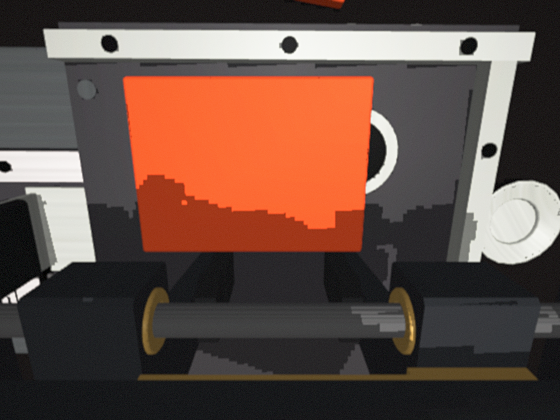

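The tile (250,165) is now square, a few mm short of the +x fence. I'll continue to contact.

Request:
{"name": "arm_command", "arguments": {"increments": [{"offset": [0,0,-0.003],"yaw": 0},{"offset": [0,0,-0.002],"yaw": 0},{"offset": [0,0,0],"yaw": 0}]}}

```text
clock: 5.1
eef_pos: [549.5, -101.4, 73.7]
tcp_rot: [[0.001, -0.043, -0.999], [-0.0, -0.999, 0.043], [-1.0, 0.0, -0.001]]
wrist_force: [0.5, 0.9, -0.1]
gripper_width: 0.5
```

Request:
{"name": "arm_command", "arguments": {"increments": [{"offset": [0,0,-0.002],"yaw": 0},{"offset": [0,0,0],"yaw": 0}]}}

```text
clock: 5.3
eef_pos: [550.9, -101.4, 73.7]
tcp_rot: [[-0.001, -0.043, -0.999], [0.0, -0.999, 0.043], [-1.0, -0.0, 0.001]]
wrist_force: [-4.3, 0.5, 2.5]
gripper_width: 0.501
```

Request:
{"name": "arm_command", "arguments": {"increments": [{"offset": [0,0,-0.002],"yaw": 0},{"offset": [0,0,0],"yaw": 0}]}}

```text
clock: 5.5
eef_pos: [551.0, -101.4, 73.6]
tcp_rot: [[-0.005, -0.043, -0.999], [0.001, -0.999, 0.043], [-1.0, -0.0, 0.005]]
wrist_force: [-12.3, -0.2, 9.0]
gripper_width: 0.5
```

Request:
{"name": "arm_command", "arguments": {"increments": [{"offset": [0,0,0.006],"yaw": 0},{"offset": [0,0,0.01],"yaw": 0},{"offset": [-0.03,0,0],"yaw": 0},{"offset": [-0.045,0,0],"yaw": 0},{"offset": [0,0,0],"yaw": 0}], "hand": 0.43}}

```text
clock: 6.0
eef_pos: [540.8, -102.3, 154.8]
tcp_rot: [[0.011, -0.043, -0.999], [-0.004, -0.999, 0.043], [-1.0, 0.004, -0.011]]
wrist_force: [1.4, -0.5, 0.0]
gripper_width: 0.286
```

Run:
```python
from h import *
s=robot.state();print(s["clock"],s["eef_pos"],s["joint_positions"],off([597.6,-22.7,130]))
im=cams.camera("wrist");cv2.imwrite("pics/w5.png",im[:,:,::-1])
```

```text
6.0 [ 540.79637493 -102.33338394  154.8160708 ] [-2.30838895e+01  1.30938623e+01  1.00980284e+02  2.01219891e-02
  6.52565854e+01  6.93933445e+01] [ 0.0251 -0.0821 -0.053 ]
```

View pics/w5.png

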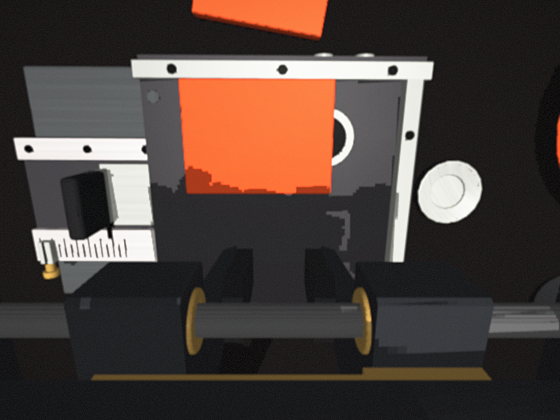

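Request:
{"name": "arm_command", "arguments": {"increments": [{"offset": [0,-0.041,-0.0265],"yaw": 0},{"offset": [0,-0.041,-0.0265],"yaw": 0},{"offset": [0,0,0],"yaw": -8.2},{"offset": [0,0,0],"yaw": -8.2},{"offset": [0,0,0],"yaw": -8.2},{"offset": [0,0,0],"yaw": -8.2},{"offset": [0,0,0],"yaw": -8.2},{"offset": [0,0,0],"yaw": -8.2}]}}

```text
clock: 6.85
eef_pos: [592.8, -21.1, 147.1]
tcp_rot: [[-0.002, 0.732, -0.681], [0.001, -0.681, -0.732], [-1.0, -0.002, 0.001]]
wrist_force: [-0.8, 0.1, 0.2]
gripper_width: 0.283
```

Request:
{"name": "arm_command", "arguments": {"increments": [{"offset": [0,0,0],"yaw": -8.2},{"offset": [0,0,0],"yaw": -8.2},{"offset": [0,0,0],"yaw": -8.2},{"offset": [0,0,0],"yaw": -8.2},{"offset": [0,0,0],"yaw": -8.2},{"offset": [0,0,0],"yaw": 0},{"offset": [0,0,0],"yaw": 0}]}}

```text
clock: 7.55
eef_pos: [593.1, -21.2, 147.8]
tcp_rot: [[-0.001, 0.999, -0.044], [0.0, -0.044, -0.999], [-1.0, -0.001, -0.0]]
wrist_force: [0.1, 0.4, 0.1]
gripper_width: 0.285
```

Run:
```python
from h import *
s=robot.state();print(s["clock"],s["eef_pos"],s["tcp_rot"],s["gripper_width"],off([597.6,-22.7,75]))
im=cams.camera("wrist");cv2.imwrite("pics/w6.png",im[:,:,::-1])
c=cams.get_calibration("wrist");np.save("w6.npy",c,allow_pickle=True)
```

```text
7.55 [593.11405138 -21.1560491  147.75620262] [[-1.08030974e-03  9.99039552e-01 -4.38041794e-02]
 [ 3.60441000e-04 -4.38038131e-02 -9.99040087e-01]
 [-9.99999352e-01 -1.09506156e-03 -3.12773129e-04]] 0.285332798137544 [0.0728 0.0046 0.0014]
```

View pics/w6.png

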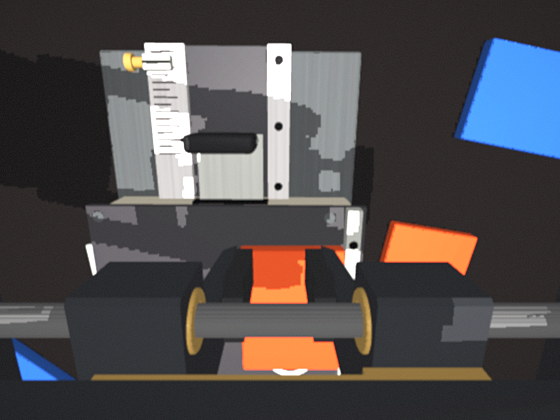

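Run:
```python
from h import *
im=cv2.imread("pics/w6.png")
cv2.imwrite("pics/w6c.png",cv2.resize(im[35:165,110:270],None,fx=4.6,fy=4.6,interpolation=cv2.INTER_CUBIC))
c=np.load("w6.npy",allow_pickle=True).item()
a=-0.0438;C=np.array([549.7,-106.6]);R=np.array([[np.cos(a),-np.sin(a)],[np.sin(a),np.cos(a)]])
inv=lambda uv,z: np.round(R.T@(ray(c,uv,z)[:2]-C),1)
print("tile +y edge",inv((285,246),68),"platen edge corners",inv((86,206),56),inv((365,208),56))
```

```text
tile +y edge [43.4 71.2] platen edge corners [-97.8  96.7] [100.3  95.3]
```

View pics/w6c.png

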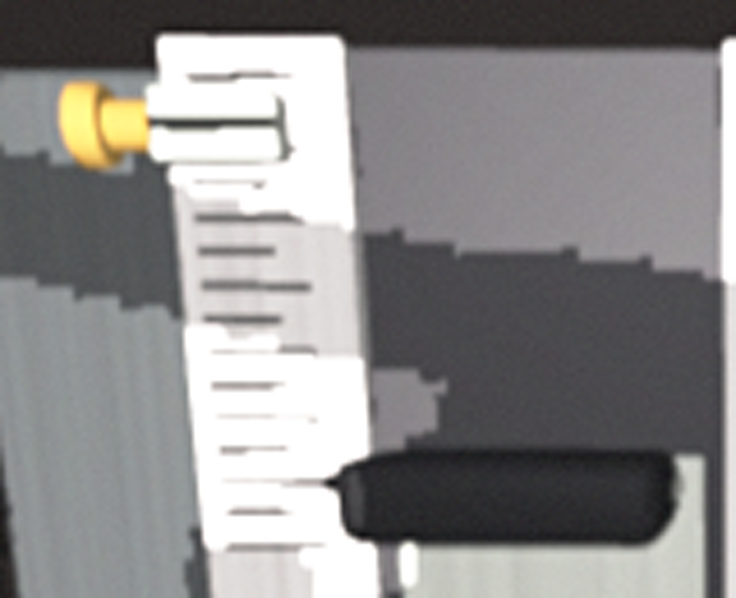

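Run:
```python
from h import *
c=np.load("w6.npy",allow_pickle=True).item()
a=-0.0438;C=np.array([549.7,-106.6]);R=np.array([[np.cos(a),-np.sin(a)],[np.sin(a),np.cos(a)]])
inv=lambda uv,z: np.round(R.T@(ray(c,uv,z)[:2]-C),1)
cr=lambda u,v:(u/4.6+110,v/4.6+35)
for z in (34,36,38,40,44): print(z,"mark",inv(cr(278,123),z),"ptr",inv(cr(330,483),z),"ticks",[inv(cr(300,v),z)[1] for v in (76,217,286,351,418,483)])
print("grip top far edge",inv(cr(400,452),78), "near", inv(cr(400,540),78))
```

```text
34 mark [-36.2 194.5] ptr [-32.6 141.3] ticks [np.float64(201.0), np.float64(181.2), np.float64(171.2), np.float64(161.5), np.float64(151.4), np.float64(141.3)]
36 mark [-35.6 194.2] ptr [-32.  141.4] ticks [np.float64(200.6), np.float64(181.0), np.float64(171.1), np.float64(161.5), np.float64(151.4), np.float64(141.4)]
38 mark [-35.  193.8] ptr [-31.4 141.5] ticks [np.float64(200.2), np.float64(180.8), np.float64(170.9), np.float64(161.4), np.float64(151.4), np.float64(141.5)]
40 mark [-34.4 193.5] ptr [-30.8 141.6] ticks [np.float64(199.9), np.float64(180.6), np.float64(170.8), np.float64(161.4), np.float64(151.5), np.float64(141.6)]
44 mark [-33.1 192.9] ptr [-29.7 141.9] ticks [np.float64(199.1), np.float64(180.2), np.float64(170.6), np.float64(161.3), np.float64(151.5), np.float64(141.9)]
grip top far edge [-10.3 147.9] near [-11.  136.5]
```

Request:
{"name": "arm_command", "arguments": {"increments": [{"offset": [0.03,0.004,0],"yaw": 0},{"offset": [0.03,0,0],"yaw": 0},{"offset": [0.0115,0,0],"yaw": 0},{"offset": [0,0,0],"yaw": 0},{"offset": [0,0,0],"yaw": 0}]}}

```text
clock: 8.1
eef_pos: [598.2, -21.5, 78.0]
tcp_rot: [[0.001, 0.999, -0.041], [-0.0, -0.041, -0.999], [-1.0, 0.001, 0.0]]
wrist_force: [0.1, -1.2, 0.3]
gripper_width: 0.288
```

Request:
{"name": "arm_command", "arguments": {"increments": [{"offset": [0,0,0.007],"yaw": 0},{"offset": [0,0,0.007],"yaw": 0},{"offset": [0,0,0.007],"yaw": 0},{"offset": [0,0,0.007],"yaw": 0},{"offset": [0,0,0.007],"yaw": 0},{"offset": [0,0,0.007],"yaw": 0},{"offset": [0,0,0.005],"yaw": 0},{"offset": [0,0,0],"yaw": 0}]}}

```text
clock: 8.9
eef_pos: [595.7, -69.6, 77.0]
tcp_rot: [[-0.0, 0.999, -0.041], [-0.001, -0.041, -0.999], [-1.0, -0.0, 0.001]]
wrist_force: [0.8, 0.3, -0.9]
gripper_width: 0.287
```

Request:
{"name": "arm_command", "arguments": {"increments": [{"offset": [0.001,0,0.004],"yaw": 0},{"offset": [0,0,0.003],"yaw": 0},{"offset": [0,0,0],"yaw": 0}]}}

```text
clock: 9.2
eef_pos: [595.3, -75.9, 75.9]
tcp_rot: [[-0.0, 0.999, -0.04], [-0.0, -0.04, -0.999], [-1.0, -0.0, 0.0]]
wrist_force: [0.2, -0.6, -0.9]
gripper_width: 0.284
```

Request:
{"name": "arm_command", "arguments": {"increments": [{"offset": [0,0,0.002],"yaw": 0},{"offset": [0,0,0],"yaw": 0}]}}

```text
clock: 9.4
eef_pos: [595.4, -76.5, 76.0]
tcp_rot: [[-0.0, 0.999, -0.04], [0.002, -0.04, -0.999], [-1.0, -0.0, -0.002]]
wrist_force: [0.8, 4.3, 1.3]
gripper_width: 0.285
```

Request:
{"name": "arm_command", "arguments": {"increments": [{"offset": [0,0,0.002],"yaw": 0},{"offset": [0,0,0],"yaw": 0}]}}

```text
clock: 9.6
eef_pos: [595.4, -76.8, 76.0]
tcp_rot: [[0.0, 0.999, -0.04], [0.004, -0.04, -0.999], [-1.0, -0.0, -0.004]]
wrist_force: [3.0, 11.0, 2.0]
gripper_width: 0.287
```

Request:
{"name": "arm_command", "arguments": {"increments": [{"offset": [0,0,-0.008],"yaw": 0},{"offset": [0,0,-0.012],"yaw": 0},{"offset": [-0.04,0,0],"yaw": 0},{"offset": [-0.05,0,0],"yaw": 0},{"offset": [-0.02,0,-0.04],"yaw": 0},{"offset": [0,0,0],"yaw": 0},{"offset": [0,0,0],"yaw": 0}]}}

```text
clock: 10.3
eef_pos: [597.8, -18.7, 186.5]
tcp_rot: [[0.001, 0.999, -0.038], [-0.001, -0.038, -0.999], [-1.0, 0.001, 0.001]]
wrist_force: [-0.2, 0.1, -0.1]
gripper_width: 0.285
```

Run:
```python
from h import *
s=robot.state();print(s["clock"],s["eef_pos"],s["tcp_rot"][:,1],s["gripper_width"])
im=cams.camera("wrist");cv2.imwrite("pics/w7.png",im[:,:,::-1])
np.save("w7.npy",cams.get_calibration("wrist"),allow_pickle=True)
im=cams.camera("top")[165:285,225:395,::-1]
cv2.imwrite("pics/t7.png",cv2.resize(im,None,fx=4.6,fy=4.6,interpolation=cv2.INTER_CUBIC))
```

```text
10.3 [597.75643666 -18.68211725 186.536673  ] [ 9.99279291e-01 -3.79508413e-02  7.95250527e-04] 0.2853141067079928
```

View pics/w7.png

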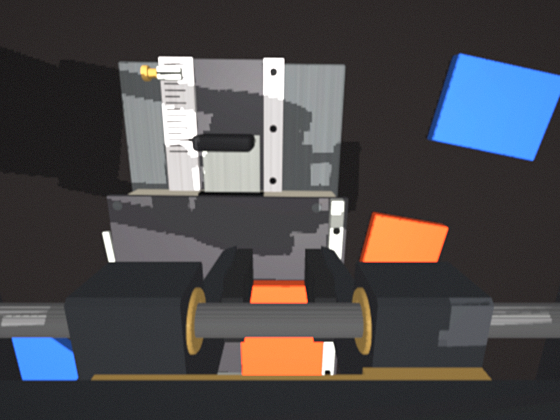

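View pics/t7.png

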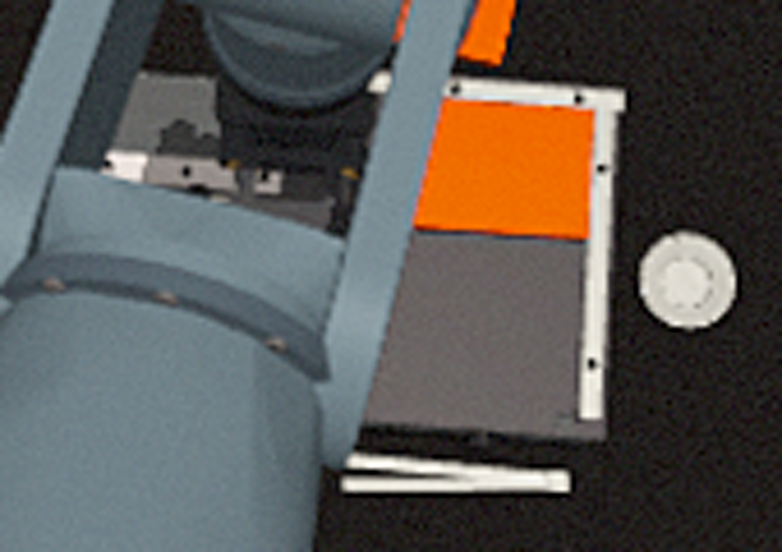

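Request:
{"name": "arm_command", "arguments": {"increments": [{"offset": [0,0,0],"yaw": 8.2},{"offset": [0,0,0],"yaw": 8.2},{"offset": [0,0,0],"yaw": 8.2},{"offset": [0,0,0],"yaw": 8.2},{"offset": [0,0,0],"yaw": 8.2},{"offset": [0,0,0],"yaw": 8.2},{"offset": [0,0,0],"yaw": 8.2},{"offset": [0,0,0],"yaw": 8.2}], "hand": 0}}

```text
clock: 11.2
eef_pos: [596.8, -20.4, 184.2]
tcp_rot: [[-0.003, 0.37, -0.929], [0.0, -0.929, -0.37], [-1.0, -0.002, 0.003]]
wrist_force: [-0.0, 0.7, -0.3]
gripper_width: 0.5
```

Request:
{"name": "arm_command", "arguments": {"increments": [{"offset": [0,0,0.03],"yaw": 8.2},{"offset": [0,0,0.03],"yaw": 8.2},{"offset": [0,0,0.02],"yaw": 8.2},{"offset": [0,0,0],"yaw": 0},{"offset": [0,0,0],"yaw": 0}]}}

```text
clock: 11.7
eef_pos: [520.9, -40.5, 185.6]
tcp_rot: [[-0.001, -0.041, -0.999], [0.0, -0.999, 0.041], [-1.0, -0.0, 0.001]]
wrist_force: [0.5, -0.2, -0.1]
gripper_width: 0.499
```

Run:
```python
from h import *
s=robot.state();print(s["clock"],s["eef_pos"],s["tcp_rot"][:,1],s["gripper_width"],off([555.9,34.8,100]))
im=cams.camera("wrist");cv2.imwrite("pics/w8.png",im[:,:,::-1])
np.save("w8.npy",cams.get_calibration("wrist"),allow_pickle=True)
```

```text
11.7 [520.89190087 -40.53154204 185.55906363] [-4.14599259e-02 -9.99140156e-01 -1.49690602e-04] 0.4994412873521026 [ 0.0855 -0.0767 -0.0319]
```

View pics/w8.png

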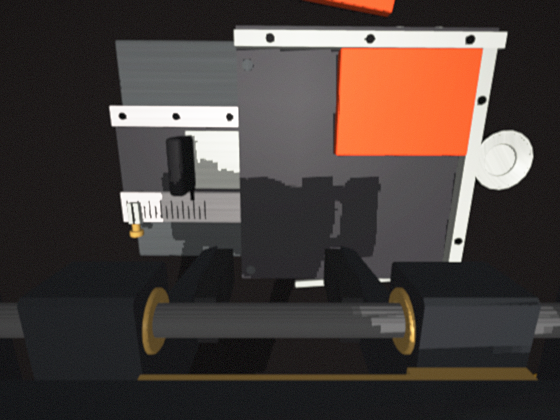

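Run:
```python
from h import *
im=cv2.imread("pics/w8.png")
cv2.imwrite("pics/w8c.png",cv2.resize(im[20:170,310:510],None,fx=3.9,fy=3.9,interpolation=cv2.INTER_CUBIC))
cv2.imwrite("pics/w8d.png",cv2.resize(im[100:250,110:260],None,fx=4,fy=4,interpolation=cv2.INTER_CUBIC))
```

View pics/w8c.png

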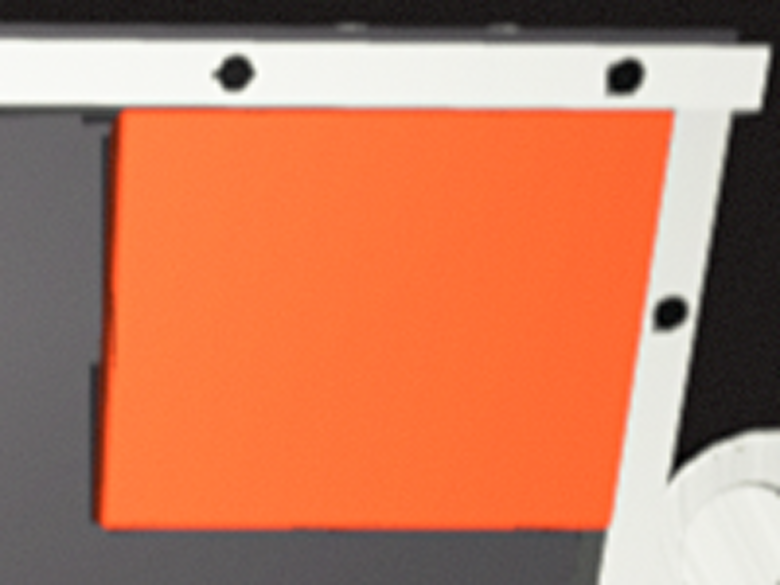

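View pics/w8d.png

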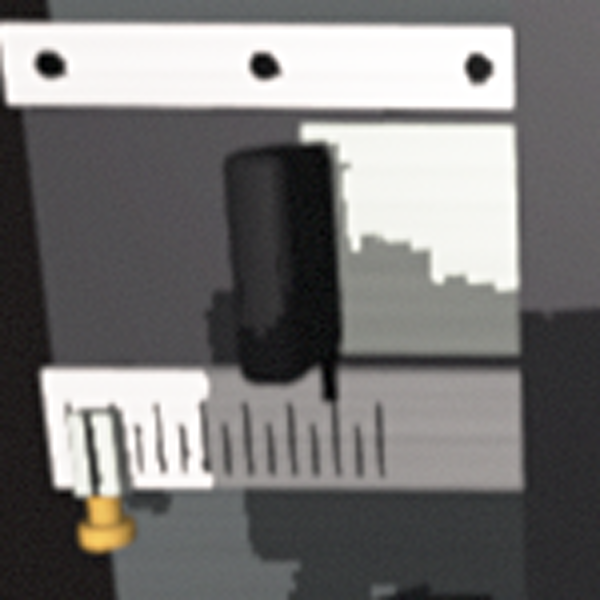

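Run:
```python
from h import *
c=np.load("w8.npy",allow_pickle=True).item()
a=-0.0438;C=np.array([549.7,-106.6]);R=np.array([[np.cos(a),-np.sin(a)],[np.sin(a),np.cos(a)]])
inv=lambda uv,z: np.round(R.T@(ray(c,uv,z)[:2]-C),1)
cr=lambda u,v:(u/4+110,v/4+100)
for z in (36,40):print("mark",inv(cr(89,412),z),inv(cr(97,480),z),"ptr",inv(cr(331,400),z))
print("grip top corners",[inv(cr(*p),78) for p in [(224,152),(240,375),(290,378),(275,150)]])
```

```text
mark [-35.3 194.9] [-51.1 195. ] ptr [-32.4 140.8]
mark [-34.2 193.1] [-49.9 193.1] ptr [-31.4 139.8]
grip top corners [array([ 23.7, 145.6]), array([-17.2, 146.3]), array([-17.8, 136.9]), array([ 24.1, 136.4])]
```

Request:
{"name": "arm_command", "arguments": {"increments": [{"offset": [0,-0.038,-0.016],"yaw": 0},{"offset": [0,-0.038,-0.016],"yaw": 0},{"offset": [0.04,0,0],"yaw": 0},{"offset": [0.02,0,0],"yaw": 0},{"offset": [0,0,0],"yaw": 0},{"offset": [0,0,0],"yaw": 0}], "hand": 0.32}}

```text
clock: 12.35
eef_pos: [556.8, 34.6, 126.1]
tcp_rot: [[-0.001, -0.042, -0.999], [0.0, -0.999, 0.042], [-1.0, -0.0, 0.001]]
wrist_force: [-0.0, 0.0, -0.5]
gripper_width: 0.338
```

Run:
```python
from h import *
s=robot.state();print(s["clock"],s["eef_pos"],s["tcp_rot"][:,1],s["gripper_width"],off([555.9,35,62]))
im=cams.camera("wrist");cv2.imwrite("pics/w9.png",im[:,:,::-1])
```

```text
12.35 [556.77753478  34.64504446 126.10817477] [-4.21024757e-02 -9.99113294e-01 -8.12359465e-05] 0.337724601094905 [ 0.0641 -0.0003  0.0009]
```

View pics/w9.png

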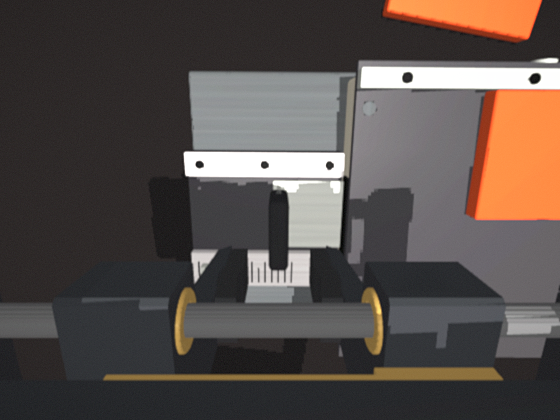

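Request:
{"name": "arm_command", "arguments": {"increments": [{"offset": [0.03,0,-0.002],"yaw": 0},{"offset": [0.025,0,0],"yaw": 0},{"offset": [0.011,0,0],"yaw": 0},{"offset": [0,0,0],"yaw": 0},{"offset": [0,0,0],"yaw": 0}]}}

```text
clock: 12.9
eef_pos: [559.3, 34.2, 61.6]
tcp_rot: [[0.002, -0.044, -0.999], [-0.0, -0.999, 0.044], [-1.0, 0.0, -0.002]]
wrist_force: [0.6, -0.1, -0.1]
gripper_width: 0.341
```

Request:
{"name": "arm_command", "arguments": {"increments": [{"offset": [0,0,0]},{"offset": [0,0,0]},{"offset": [0,0,0]},{"offset": [0,0,0]},{"offset": [0,0,0]}], "hand": 1, "grip_force": 40}}

```text
schema error: expected keys offset, yaw
```

Request:
{"name": "arm_command", "arguments": {"increments": [{"offset": [0,0,0],"yaw": 0},{"offset": [0,0,0],"yaw": 0},{"offset": [0,0,0],"yaw": 0},{"offset": [0,0,0],"yaw": 0},{"offset": [0,0,0],"yaw": 0}], "hand": 1, "grip_force": 40}}

```text
clock: 13.4
eef_pos: [559.1, 34.7, 61.4]
tcp_rot: [[0.002, -0.044, -0.999], [0.0, -0.999, 0.044], [-1.0, -0.0, -0.002]]
wrist_force: [-0.9, 1.7, 6.8]
gripper_width: 0.13
```

Run:
```python
from h import *
s=robot.state();print(s["clock"],s["eef_pos"],s["tcp_rot"][:,1],s["gripper_width"],s["wrist_force"])
im=cams.camera("wrist");cv2.imwrite("pics/w10.png",im[:,:,::-1])
im=cams.camera("scene")[170:270,190:330,::-1]
cv2.imwrite("pics/s10.png",cv2.resize(im,None,fx=5.5,fy=5.5,interpolation=cv2.INTER_CUBIC))
```

```text
13.4 [559.05581638  34.7009813   61.37140567] [-4.35944304e-02 -9.99049277e-01 -2.62112832e-04] 0.1302531672911557 [-0.91695673  1.71286881  6.8182753 ]
```

View pics/w10.png

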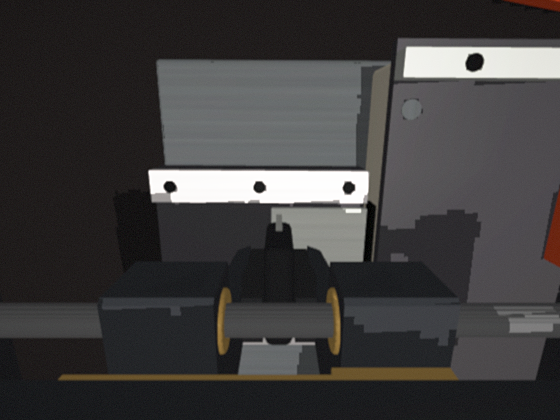

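View pics/s10.png

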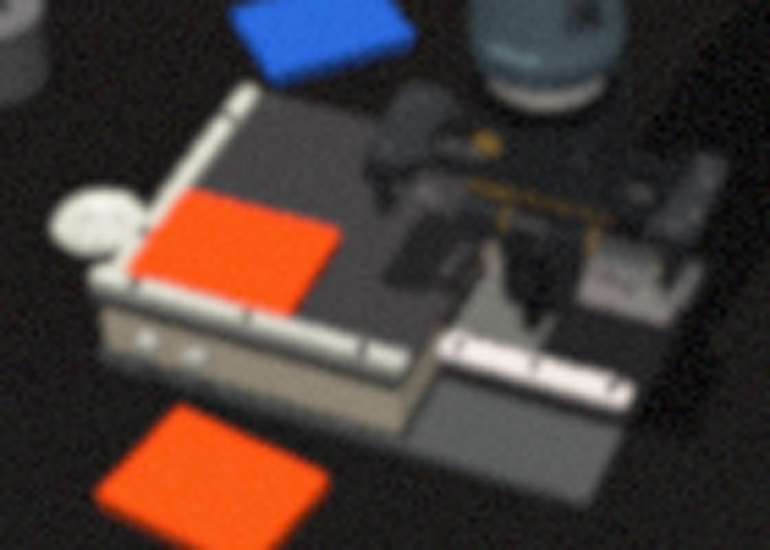

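Request:
{"name": "arm_command", "arguments": {"increments": [{"offset": [0,-0.006,0],"yaw": 0},{"offset": [0,-0.007,0],"yaw": 0},{"offset": [0,-0.007,0],"yaw": 0},{"offset": [0,-0.007,0],"yaw": 0},{"offset": [0,-0.007,0],"yaw": 0},{"offset": [0,-0.007,0],"yaw": 0},{"offset": [0,-0.005,0],"yaw": 0},{"offset": [0,0,0],"yaw": 0}]}}

```text
clock: 14.3
eef_pos: [561.2, 78.4, 61.4]
tcp_rot: [[0.002, -0.043, -0.999], [-0.004, -0.999, 0.043], [-1.0, 0.004, -0.002]]
wrist_force: [-1.5, -11.9, 5.5]
gripper_width: 0.135
```

Run:
```python
from h import *
s=robot.state();print(s["clock"],s["eef_pos"],s["tcp_rot"],s["gripper_width"],s["wrist_force"], s["joint_vel"].round(2))
print("drawn",(s["eef_pos"][:2]-[559.06,34.7])@[.0438,.999])
for n in ("wrist","top"):
    im=cams.camera(n);cv2.imwrite(f"pics/{n}11.png",im[:,:,::-1])
```

```text
14.3 [561.19400342  78.3904021   61.36003311] [[ 0.00169364 -0.04291303 -0.99907738]
 [-0.00392702 -0.99907139  0.04290612]
 [-0.99999086  0.00385073 -0.00186059]] 0.13491173731701636 [ -1.54975027 -11.87752249   5.48752524] [-0.59 -0.06  0.1  -0.12 -0.01 -0.35]
drawn 43.74018105041896
```

View pics/wrist11.png

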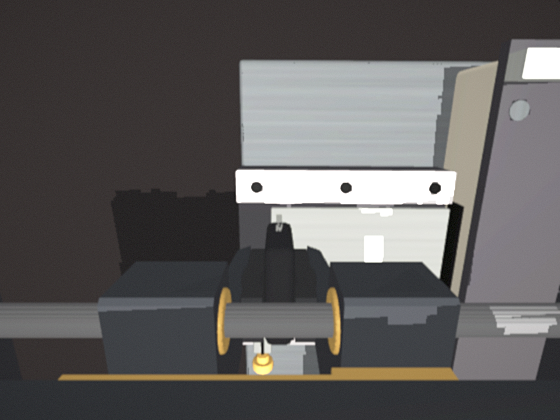

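View pics/top11.png

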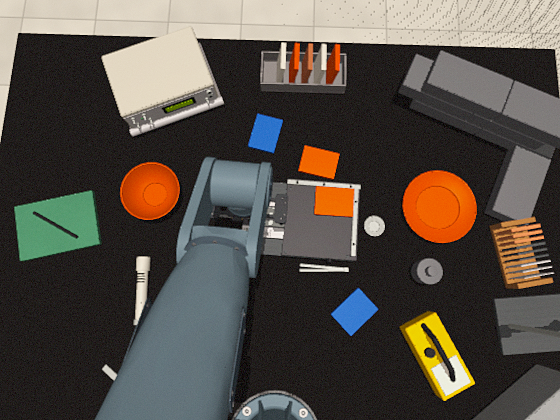

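Request:
{"name": "arm_command", "arguments": {"increments": [{"offset": [0,-0.004,0],"yaw": 0},{"offset": [0,-0.003,0],"yaw": 0},{"offset": [0,-0.002,0],"yaw": 0},{"offset": [0,0,0],"yaw": 0},{"offset": [0,0,0],"yaw": 0},{"offset": [0,0,0],"yaw": 0}]}}

```text
clock: 15.0
eef_pos: [561.6, 86.6, 61.3]
tcp_rot: [[0.002, -0.044, -0.999], [-0.004, -0.999, 0.044], [-1.0, 0.004, -0.002]]
wrist_force: [-1.6, -12.9, 5.5]
gripper_width: 0.128
```

Run:
```python
from h import *
s=robot.state();print(s["clock"],s["eef_pos"],s["gripper_width"],s["wrist_force"], s["joint_vel"].round(2))
print("drawn",(s["eef_pos"][:2]-[559.06,34.7])@[.0438,.999])
im=cams.camera("wrist");np.save("w12.npy",cams.get_calibration("wrist"),allow_pickle=True)
cv2.imwrite("pics/w12.png",cv2.resize(im[150:390,140:420,::-1],None,fx=2.5,fy=2.5,interpolation=cv2.INTER_CUBIC))
cv2.imwrite("pics/w12c.png",cv2.resize(im[325:385,230:320,::-1],None,fx=8,fy=8,interpolation=cv2.INTER_CUBIC))
im=cams.camera("scene")[170:270,190:330,::-1]
cv2.imwrite("pics/s12.png",cv2.resize(im,None,fx=5.5,fy=5.5,interpolation=cv2.INTER_CUBIC))
```

```text
15.0 [561.59877125  86.59385919  61.3475325 ] 0.12791850245627884 [ -1.60829809 -12.92872955   5.52829536] [-0.1   0.06  0.1  -0.01  0.03 -0.04]
drawn 51.953163512785515
```

View pics/w12.png

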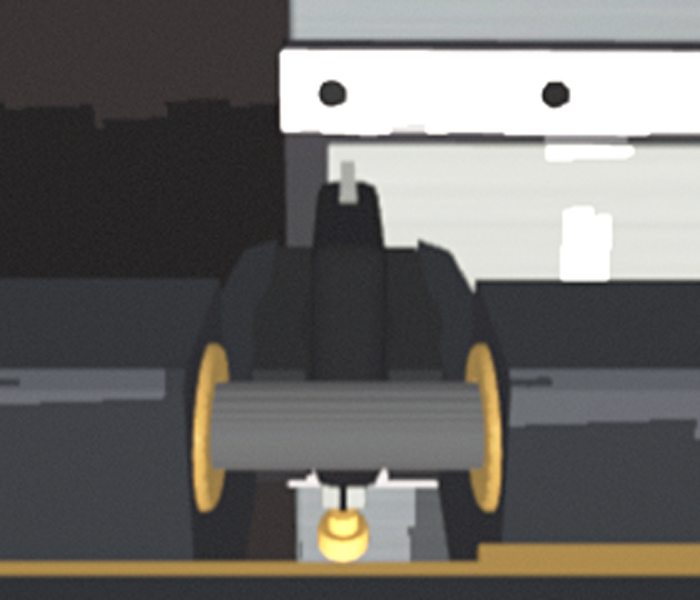

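View pics/w12c.png

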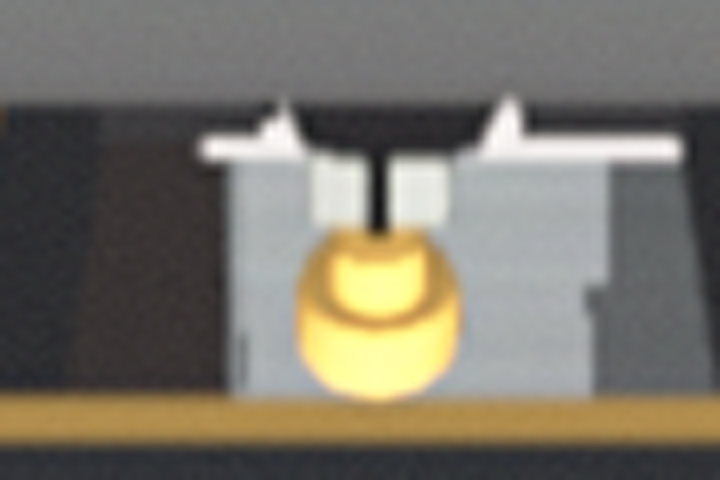

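View pics/s12.png

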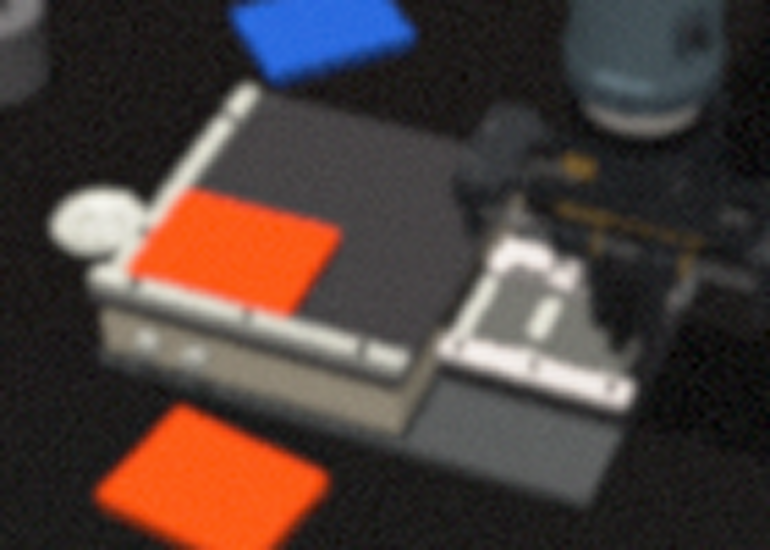

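The wrist view shows the index line at column 277 and the grip mid-plane at column 279, so about 0.5 mm is left. That agrees with the measured 52.4 mm against 52.0 mm drawn so far.

Request:
{"name": "arm_command", "arguments": {"increments": [{"offset": [0,-0.0005,0],"yaw": 0},{"offset": [0,0,0],"yaw": 0},{"offset": [0,0,0],"yaw": 0},{"offset": [0,0,0],"yaw": 0},{"offset": [0,0,0],"yaw": 0}]}}

```text
clock: 15.6
eef_pos: [561.6, 86.9, 61.4]
tcp_rot: [[0.002, -0.044, -0.999], [-0.005, -0.999, 0.044], [-1.0, 0.004, -0.002]]
wrist_force: [-1.2, -13.2, 5.8]
gripper_width: 0.13
```

Run:
```python
from h import *
s=robot.state();print(s["clock"],s["gripper_width"],s["wrist_force"], s["joint_vel"].round(2))
print("drawn",(s["eef_pos"][:2]-[559.06,34.7])@[.0438,.999])
im=cams.camera("wrist")
cv2.imwrite("pics/w13c.png",cv2.resize(im[325:385,230:320,::-1],None,fx=8,fy=8,interpolation=cv2.INTER_CUBIC))
im=cams.camera("top")[165:285,225:395,::-1]
cv2.imwrite("pics/t13.png",cv2.resize(im,None,fx=4.6,fy=4.6,interpolation=cv2.INTER_CUBIC))
```

```text
15.6 0.12960568950091736 [ -1.17843596 -13.16375045   5.77255051] [ 0.08 -0.1   0.   -0.07  0.14 -0.07]
drawn 52.29805367077991
```

View pics/w13c.png

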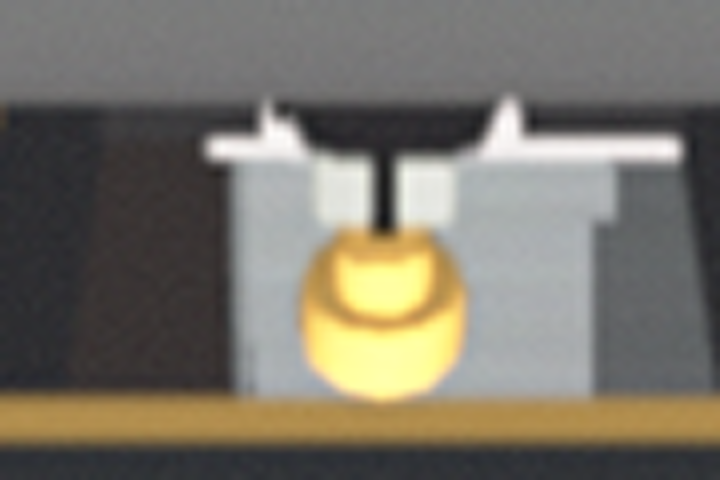

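View pics/t13.png

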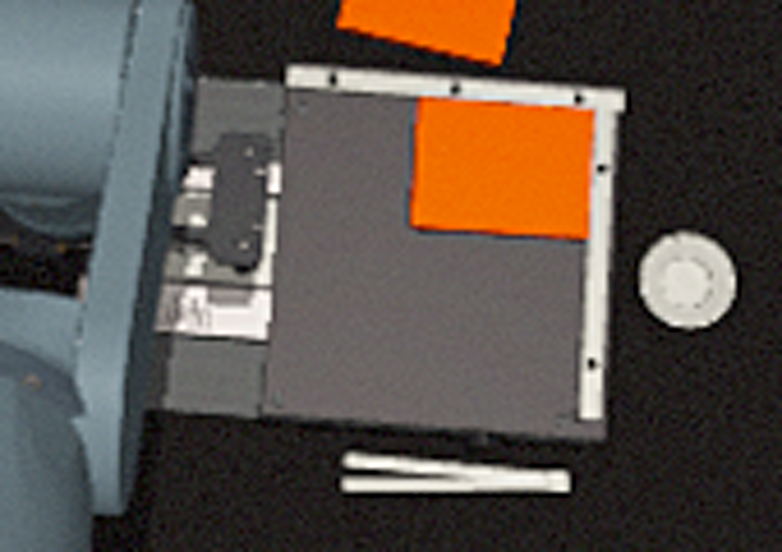

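The line sits at column 278.1 and the grip mid-plane at about 278.5. The tile is still flush in the corner, and the other things are where they were. I'm handing in.

Run:
```python
from h import *
print(order.finish_job())
```

```text
the job is handed in; nothing more can be done
None
```

The glaze reading is set and handed in. I pushed the orange tile square against the +x fence, then along it into the -y fence, with the slide still shut. After that I gripped the black grip at 40 N and drew the slide out. The hand-in reported no verdict.

- **Tile:** both pushes ended on firm contact, at about 11–12 N. Close views showed no gap at either fence and no turn. The last top view, with the slide drawn, still showed it flush.
- **Slide:** it is drawn about 52.3 mm. My two pointer-to-line measurements in the wrist views gave 52 mm and about 52–53 mm. In the last wrist view the index line was within about 0.5 px (under 0.5 mm) of the grip's mid-plane. I could not see the pointer tip itself at the end because the gripper hid it.
- **Hold:** the arm was at rest with a spring load of about 13 N, close to the 12.9 N expected at that travel.
- **Other things:** the index clip was not touched. The forceps, planchet, spare tile and the rest stayed where they were in the last top views. The arm covered part of the left side of the bench in those views, but the gripper did not go near anything there.
- **Disagreement:** my first estimate of the gauge position from the top camera was about 4 mm off the wrist camera's. I used the wrist camera and the fence contacts instead.

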